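# Load the white reference disc into the reflectance meter

### The arm

A 6-joint arm with a two-finger parallel gripper is mounted at the origin on the work surface. World frame = base frame: x ahead of the robot, y to its left, z up, the work surface at z = 0. Lengths are in m, angles in rad, forces in N, time in s.
With the tool pointing down it reaches from about 0.375 to 0.9 m from the base axis. Payload 3.1 kg.
Tool frame: the origin (TCP) lies midway between the tips of the shut fingers; the grasp point (between the pads) lies 19 mm behind it; z points along the fingers, y is the direction in which the jaws open and shut (so a half turn about z gives the same grasp; the last joint's range is limited). The gripper opens to 85 mm and grips with 20 to 120 N. Pads are 22 mm wide; open, the fingers measure 114 mm over their backs; the gripper's body (76 mm by 85 mm) begins 54 mm behind the grasp point. The pads swing forward as they close: fully open they stand 13 mm farther back than shut.
Start: joints at [-0.178, 0.527, 1.433, -0, 1.181, -0.178], TCP at [0.625, 0, 0.231] pointing down, gripper open.
Joint ranges: [-3.08, 3.08], [-0.75, 2.2], [0.22, 2.44], [-1.43, 4.57], [0, 2.65], [-2.85, 2.85]. Speed limits (rad/s): [2.79, 2.79, 3.14, 3.14, 3.14, 3.14].

### API

Orientations are given as a unit quaternion [x, y, z, w].
In Python, from station import manip gives the robot as it stands.
- The arm moves only by the tool servo_tool, never from a script. Its argument "increments" is a list of rows, each an object with "hand": the closure, from 0 (fully open) to 1 (shut); "travel": the shift along the tool's x, y, z in mm, a list of three; "yaw": the turn about the tool's z in degrees. A call has 1 to 20 rows; each row shifts and turns the commanded pose from where the row before left it, along the tool's axes as they then stand; what a row does not reach is not made up. A row lasts 1/10 s, in which the tool goes at most 50 mm and 8.59 degrees, less where a joint would pass 70% of its speed; a pose out of reach is approached as far as the arm can. A call with a gripper value outside its range is refused whole. The fingers move at their own pace and stop on an object; "newtons" is the grip in N (left out, the last holds). Time passes only in rows, so rows that do not move let the fingers close. It gives the time, the measured TCP pose, the force and the opening at its end, in the units of the state.
- manip.sense(): the state, without advancing time (a new reading comes with each control period).
- manip.snapshot(name): name is "scene" or "side" or "wrist"; returns a dict with "pixels" (400x640x3 uint8, blue, green, red), "fx", "fy", "cx", "cy" (pixels), "R" (3x3) and "t" (3): a world point X has camera coordinates R X + t. Camera axes: x right, y down, z forward; pixel columns grow to the right and rows downward; lengths in m; the calibration is good to about 2 mm. A picture is of the moment at which its call begins. There is no depth.
- manip.sign_off(): hands the job in, once; it reports no verdict.
The state is a dict: "t": time; "q": joint angles; "qd": joint speeds; "tau": joint torques, N m; "tcp_pos": TCP position; "tool_rot": TCP orientation; "force": force on the tool from outside, world axes, zero at the start; "ft_torque": the same for the moment, N m; "finger_gap": opening from 0.0 (shut) to 1.0 (fully open).
Only numpy, scipy, OpenCV 4.12 (cv2) and the standard library are available. Lean on these libraries where they do the work, as an engineer would, in place of code of your own. Each camera call takes 0.05 s, during which the arm holds its last target.

### The job

Take the reference disc from its little stand, lay it white face up on the open entry end of the reflectance meter's plate, and slide it along between the rails, under the reading head, until it drops into the pocket and lies flat and fully down in it; then let go of it. The disc is brittle: keep it gentle, feel for the drop and do not go on pushing the disc against the meter once it is caught. Leave the bottle and the box of pipette tips where they are.

Things in the scene. Friction and masses are not known exactly. Their poses are not given: they have to be found in the camera images.
- disc: Reference disc: a flat round steel disc with a white ceramic face on top, 40 mm in diameter, 12 mm thick, about 60 g (48 to 84 g). Origin at the centre of its underside, z up out of the white face. It starts level on its stand. It is brittle: it breaks if pressed against the meter with more than 25 N.
- stand: Black fixed pedestal that holds the disc at the start: foot 60 mm in diameter and 6 mm high, stem 24 mm thick, top 30 mm in diameter and 30 mm above the bench, so the disc overhangs it by 5 mm all round. Origin at the centre of its underside.
- meter: Reflectance meter, fixed on the bench: a flat grey body 245 mm (its x, from -120 to +125 mm) by 124 mm (y) whose upper face is a level plate 40 mm above the bench. Origin on its underside, on the track's centre line; x points along the track from the open entry end (x = -120 mm) to the far end, z up. The aluminium stage plate in it is level with the upper face and may stick out up to 65 mm at the entry end or 30 mm at the far end.
- entry (a point): Middle of the bare entry end of the meter's plate, on the track's centre line, on the surface: meter frame x = -90, y = 0, z = 40 mm. The plate is flat and bare from x = -120 to -70 mm: the place to lay the disc.
- rails (a point): Point on the plate, on the centre line, where the rails become parallel: meter frame x = -35, y = 0, z = 40 mm. Two fixed steel rails, 3 mm high and 5 mm wide, flare in from 34 mm off the centre line at x = -70 mm to 21.5 mm off it here and run on parallel, 43 mm apart inside, to x = +95 mm.
- pocket_first (a point): Point on the plate surface, meter frame x = -15, y = 0, z = 40 mm: the nearest the pocket's centre can be. The one round pocket, 43 mm wide, 6 mm deep, flat-bottomed, is on the centre line from here to 65 mm farther on; where, differs every time and is not measured: feel for it. Sliding takes under 1 N; when the disc drops in, its far wall stops it. Seated, it stands 6 mm proud.
- pocket_last (a point): Point on the plate surface, meter frame x = 50, y = 0, z = 40 mm: the farthest the pocket's centre can be. The reading head, a slate-coloured bridge over the track, shifts with the pocket: from 6 to 40 mm past its centre, 16 mm free below it, its top 26 mm (round cap 32 mm) above the plate. It covers the pocket's far half, so the disc can only be slid in, not set in from above.
- bottle: Bystander: brown glass bottle with a blue cap, 68 mm in diameter, 130 mm tall, standing loose; origin at the centre of its underside. Bottle and stand are on opposite sides of the meter, either way round.
- tip_box: Bystander: grey box of pipette tips with a clear lid, 85 by 120 by 57 mm, standing loose to the left of the meter's far end; origin at the centre of its underside.
Mind the look-alikes: they are no part of the job. Of the things like the disc, leave any that is black or yellow; of the rest the smaller one is meant.

How it is judged:
By the outcome, as a careful person would: the job done as asked, in the order asked, and still so for the second after the job is handed in, with the robot touching nothing.
It also fails if it takes over 58 s, if anything falls off the work surface, if the arm or the gripper's body presses on something with over 40 N, if the wrist force passes 120 N, or if a joint passes its speed limit or range.

## Working session

There is one attempt and no reset: what is moved stays moved. The work goes in short steps, Python scripts to look and compute and a tool call to move; the robot and the scene stay as the last step left them, time stands still between calls to the robot, and variables do not carry over. Pictures are saved under pics/ and viewed, and the job is handed in when it is done.

Besides the shell and the picture viewer there is one more tool, called as name(argument=value, ...) on one line, values as JSON. servo_tool: Moves the arm, as the interface text tells. Its arguments: {"type":"object","properties":{"increments":{"type":"array","items":{"type":"object","properties":{"hand":{"type":"number"},"travel":{"type":"array","items":{"type":"number"}},"yaw":{"type":"number"}}}},"newtons":{"type":"number"}},"required":["increments"]}

```bash
mkdir -p pics; ls; cat > h.py <<'E'
import numpy as np, cv2
from station import manip
def snap(n,f):
    s=manip.snapshot(n); cv2.imwrite(f'pics/{f}.png',s['pixels']); np.savez(f'pics/{f}.npz',**{k:np.array(v) for k,v in s.items()}); return s
def load(f): return dict(np.load(f'pics/{f}.npz'))
def ray(s,u,v):
    R=np.array(s['R']);t=np.array(s['t']);d=R.T@np.array([(u-s['cx'])/s['fx'],(v-s['cy'])/s['fy'],1]);return -R.T@t,d/np.linalg.norm(d)
def onz(s,u,v,z):
    c,d=ray(s,u,v);return c+d*(z-c[2])/d[2]
def proj(s,X):
    p=np.array(s['R'])@np.array(X)+np.array(s['t']);return np.array([s['fx']*p[0]/p[2]+s['cx'],s['fy']*p[1]/p[2]+s['cy']])
def tri(a,b):
    (c1,d1),(c2,d2)=a,b
    A=np.stack([d1,-d2],1);k=np.linalg.lstsq(A,c2-c1,rcond=None)[0]
    p,q=c1+d1*k[0],c2+d2*k[1];return (p+q)/2,np.linalg.norm(p-q)
E
python3 - <<'E'
from h import *
for n in ['scene','side','wrist']:
    s=snap(n,n+'0'); c=ray(s,320,200); print(n,c[0].round(3),c[1].round(3),s['fx'])
print(manip.sense())
E
```

```text
pics
scene [1.269 0.85  0.779] [-0.513 -0.683 -0.52 ] 512.486687662871
side [ 0.481 -0.602  0.712] [ 0.087  0.644 -0.76 ] 371.4175527514601
wrist [0.624 0.065 0.374] [-0.005 -0.269 -0.963] 340.64748636961326
{'t': 0.15, 'q': array([-1.78507867e-01,  5.28230949e-01,  1.43357901e+00, -4.51823230e-06,
        1.18144471e+00, -1.78533890e-01]), 'qd': array([ 6.34900152e-04, -3.34963530e-03, -3.53142520e-03,  5.33430529e-05,
        4.68129633e-04, -8.88946614e-04]), 'tau': array([ 1.17890530e-03, -4.42742836e+01, -1.78276026e+01, -2.15643640e-04,
        5.61750654e-03, -9.84718270e-06]), 'tcp_pos': array([6.24456155e-01, 1.21411512e-04, 2.30580979e-01]), 'tool_rot': array([ 7.07096729e-01,  7.07116345e-01, -4.75644076e-04, -6.81425351e-04]), 'force': array([ 0.58145914, -0.02325323,  0.26570688]), 'ft_torque': array([-0.02455597, -0.03340657,  0.01842723]), 'finger_gap': 0.9975354831831426}
```

View pics/scene0.png

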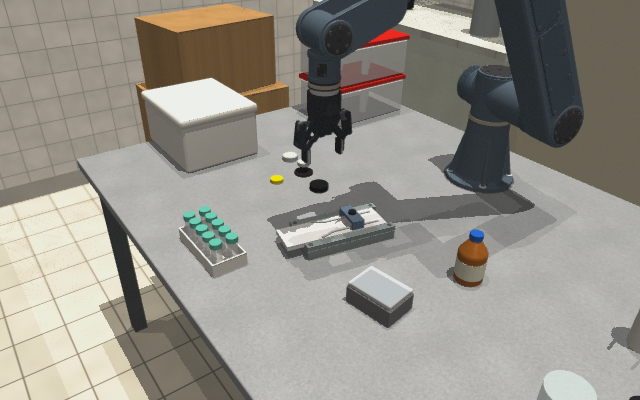

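View pics/side0.png

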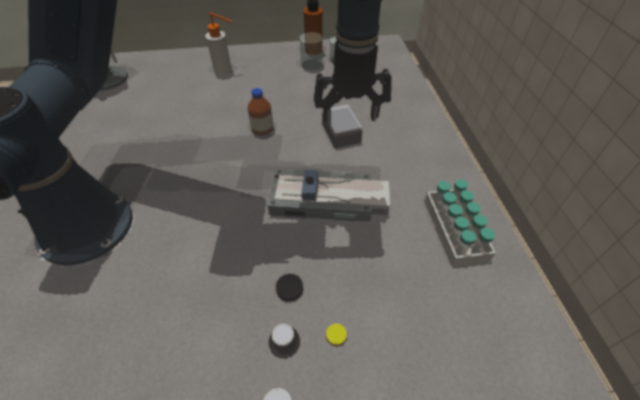

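View pics/wrist0.png

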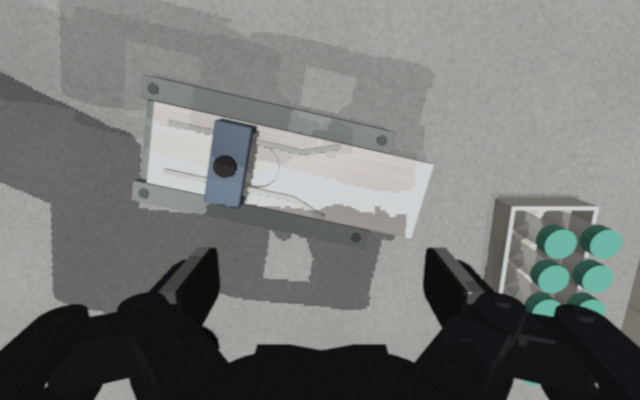

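The wrist view shows the meter with its open end to the right (+x). The head is at (230,163) and the pocket's rim at (268,168). The side view shows a white disc on its stand at (283,335) and a second white one cut off at (278,397). Next I'll work out rough positions.

```bash
python3 - <<'E'
from h import *
s=load('side0');w=load('wrist0');c=load('scene0')
for z,uv in [(.042,(283,333)),(.01,(278,397)),(0,(290,287)),(0,(337,334)),(.13,(257,92)),(.06,(344,120))]: print('side',uv,onz(s,*uv,z).round(3))
for uv in [(290,156),(303,160),(304,172),(319,186),(277,180)]: print('scene',uv,onz(c,*uv,.0).round(3),onz(c,*uv,.042).round(3))
for uv in [(152,100),(145,180),(433,163),(410,238),(268,168),(230,163)]: print('wr',uv,onz(w,*uv,.04).round(3))
im=c['pixels'][140:200,250:350];cv2.imwrite('pics/c1.png',cv2.resize(im,None,fx=7,fy=7,interpolation=2))
im=s['pixels'][150:230,250:410];cv2.imwrite('pics/c2.png',cv2.resize(im,None,fx=5,fy=5,interpolation=2))
E
```

```text
side (283, 333) [ 0.447 -0.339  0.042]
side (278, 397) [ 0.429 -0.436  0.01 ]
side (290, 287) [ 0.467 -0.228 -0.   ]
side (337, 334) [ 0.548 -0.34   0.   ]
side (257, 92) [0.43  0.301 0.13 ]
side (344, 120) [0.663 0.237 0.06 ]
scene (290, 156) [ 0.413 -0.463  0.   ] [ 0.459 -0.393  0.042]
scene (303, 160) [ 0.394 -0.414  0.   ] [ 0.441 -0.346  0.042]
scene (304, 172) [ 0.44  -0.342  0.   ] [ 0.484 -0.278  0.042]
scene (319, 186) [ 0.454 -0.242  0.   ] [ 0.498 -0.183  0.042]
scene (277, 180) [ 0.539 -0.347  0.   ] [ 0.578 -0.283  0.042]
wr (152, 100) [0.464 0.07  0.04 ]
wr (145, 180) [ 0.447 -0.008  0.04 ]
wr (433, 163) [0.734 0.01  0.04 ]
wr (410, 238) [ 0.717 -0.069  0.04 ]
wr (268, 168) [0.571 0.005 0.04 ]
wr (230, 163) [0.533 0.01  0.04 ]
```

View pics/c1.png

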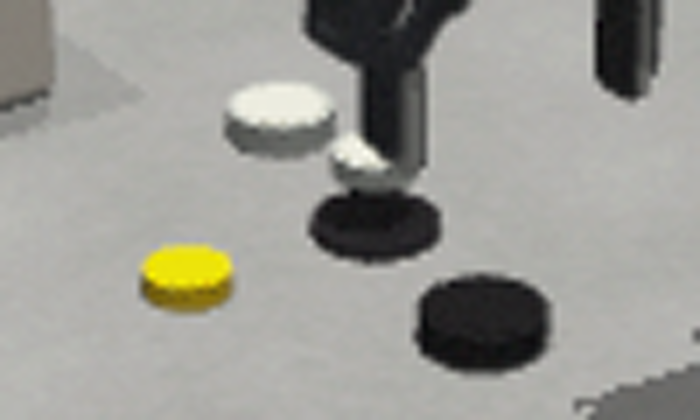

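View pics/c2.png

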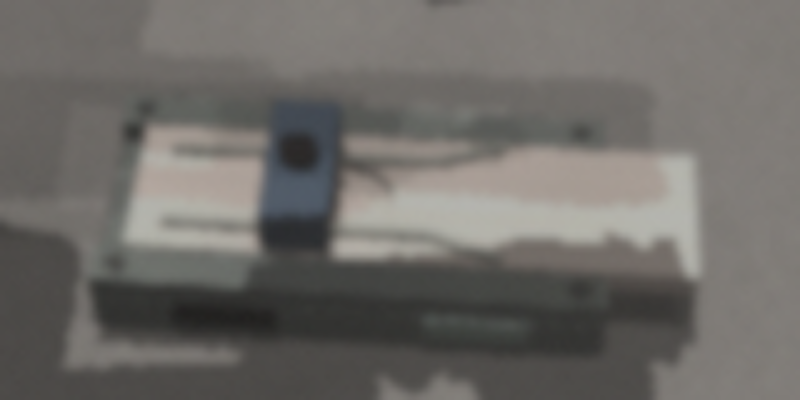

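The smaller white disc sits on the black stand near (0.445, -0.34), and the larger white one lies on the bench behind it. I'll move over the disc, then turn the tool to line up with the track.

servo_tool(increments=[{"travel":[-34,-18,0],"hand":0},{"travel":[-34,-18,0],"hand":0},{"travel":[-34,-18,0],"hand":0},{"travel":[-34,-18,0],"hand":0},{"travel":[-34,-18,0],"hand":0},{"travel":[-34,-18,0],"hand":0},{"travel":[-34,-18,0],"hand":0},{"travel":[-34,-18,0],"hand":0},{"travel":[-34,-18,0],"hand":0},{"travel":[0,0,0],"hand":0},{"travel":[0,0,0],"hand":0}])

```text
schema error: expected keys hand, travel, yaw
```

```bash
python3 - <<'E'
from h import *
s=snap('wrist','wrist1');print(ray(s,320,200));snap('scene','scene1')
E
```

```text
(array([0.62444193, 0.06530652, 0.37453538]), array([-0.00469104, -0.26924911, -0.96305914]))
```

View pics/wrist1.png

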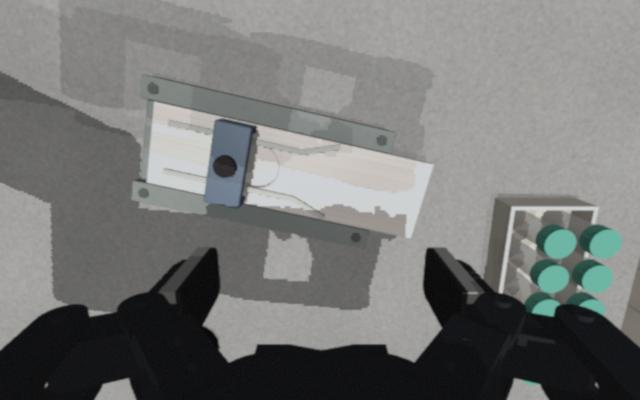

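View pics/scene1.png

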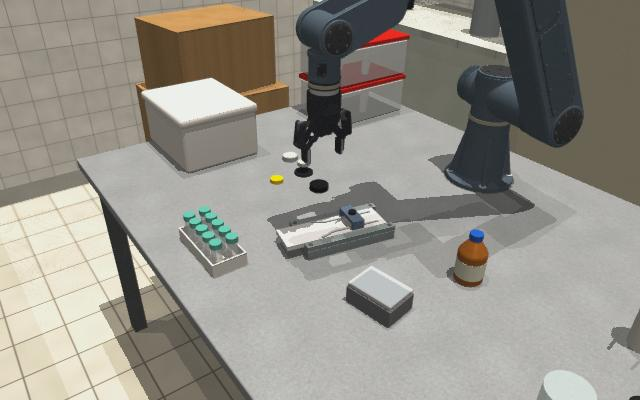

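The call was refused because every row needs all three keys, so nothing moved and these views match the first ones.

servo_tool(increments=[{"travel":[-34,-18,0],"hand":0,"yaw":0},{"travel":[-34,-18,0],"hand":0,"yaw":0},{"travel":[-34,-18,0],"hand":0,"yaw":0},{"travel":[-34,-18,0],"hand":0,"yaw":0},{"travel":[-34,-18,0],"hand":0,"yaw":0},{"travel":[-34,-18,0],"hand":0,"yaw":0},{"travel":[-34,-18,0],"hand":0,"yaw":0},{"travel":[-34,-18,0],"hand":0,"yaw":0},{"travel":[-34,-18,0],"hand":0,"yaw":0},{"travel":[0,0,0],"hand":0,"yaw":0},{"travel":[0,0,0],"hand":0,"yaw":0}])

```text
t: 1.35
tcp_pos: [0.4625, -0.3065, 0.2312]
tool_rot: [0.708, 0.706, 0.0, -0.0]
force: [0.5, -0.2, -0.1]
finger_gap: 0.996
```

```bash
python3 - <<'E'
from h import *
s=snap('wrist','wrist1');print(ray(s,320,200));snap('scene','scene1');print(manip.sense()['q'])
E
```

```text
(array([ 0.46242872, -0.24137288,  0.37519527]), array([-0.0037476 , -0.26880002, -0.96318872]))
[-7.84152147e-01  4.33172267e-01  1.61061096e+00  5.42353742e-04
  1.09858274e+00 -7.84986649e-01]
```

View pics/wrist1.png

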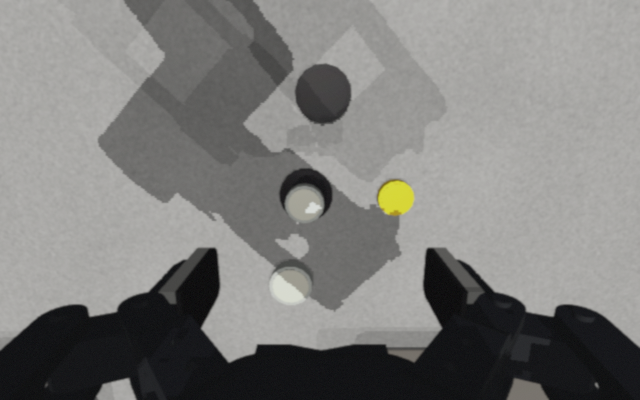

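View pics/scene1.png

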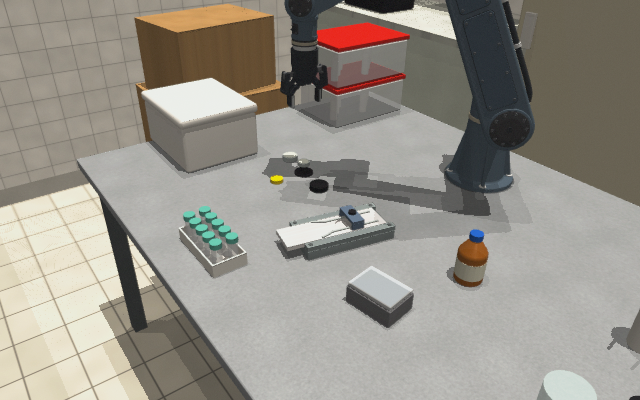

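The wrist view shows the disc on its stand at (305,203), the larger white one at (291,286), the yellow one at (396,198) and the black one at (323,93). Next I'll measure the disc across two views, and the meter axis.

```bash
python3 - <<'E'
from h import *
def ell(s,u,v,r,f,inv=False):
    im=s['pixels'].astype(int);g=im.min(2)
    m=f(im).astype(np.uint8)
    m2=np.zeros_like(m);m2[v-r:v+r,u-r:u+r]=m[v-r:v+r,u-r:u+r]
    cs,_=cv2.findContours(m2,cv2.RETR_EXTERNAL,cv2.CHAIN_APPROX_NONE);c=max(cs,key=cv2.contourArea)
    return cv2.fitEllipse(c),cv2.contourArea(c)
w=load('wrist1');sd=load('side0');sc=load('scene1')
print(w['pixels'][203,290:322:3].tolist(), w['pixels'][185:222:3,305].tolist())
# wrist: disc brighter than black stand / shadow
e,a=ell(w,305,203,26,lambda im:im.min(2)>128);print('disc w',e,a)
e2,a2=ell(w,291,286,26,lambda im:im.min(2)>128);print('other w',e2,a2)
e3,a3=ell(sd,283,335,18,lambda im:im.min(2)>130);print('disc side',e3,a3)
p,g=tri(ray(w,*e[0]),ray(sd,*e3[0]));print('tri w-side',p.round(4),g)
print('w@.042',onz(w,*e[0],.042).round(4),'side@.042',onz(sd,*e3[0],.042).round(4))
d=np.linalg.norm(w['t']*0+ray(w,0,0)[0]-onz(w,*e[0],.042));print('diam mm',[x*d/w['fx']*1e3*np.cos(.0) for x in e[1]],[x*(d+.03)/w['fx']*1e3 for x in e2[1]])
for n,s,(u,v) in [('w',w,(305,203)),('s',sd,(283,335)),('sc',sc,(303,163)),('w0',load('wrist0'),(290,170))]:
    r=(40,25) if n!='w0' else (160,110)
    im=s['pixels'][max(0,v-r[1]):v+r[1],u-r[0]:u+r[0]];cv2.imwrite(f'pics/z_{n}.png',cv2.resize(im,None,fx=640/im.shape[1],fy=640/im.shape[1],interpolation=cv2.INTER_CUBIC))
E
```

```text
[[153, 164, 165], [153, 165, 165], [152, 165, 166], [153, 164, 165], [152, 164, 165], [152, 163, 164], [160, 170, 170], [209, 213, 210], [202, 206, 204], [153, 164, 165], [145, 153, 153]] [[90, 93, 92], [138, 144, 142], [153, 165, 166], [153, 165, 166], [153, 164, 165], [152, 165, 165], [152, 163, 164], [152, 164, 165], [181, 188, 187], [183, 190, 188], [150, 162, 163], [152, 162, 163], [138, 143, 140]]
disc w ((303.7995300292969, 204.5420684814453), (35.36985778808594, 35.872779846191406), 105.56000518798828) 985.5
other w ((286.6379699707031, 290.8090515136719), (46.665489196777344, 60.40604782104492), 125.45553588867188) 1886.0
disc side ((282.0404357910156, 333.2248840332031), (20.25499725341797, 21.43895149230957), 28.59760856628418) 339.0
tri w-side [ 0.445  -0.3393  0.0414] 0.0008835222149424028
w@.042 [ 0.4446 -0.3391  0.042 ] side@.042 [ 0.4455 -0.3395  0.042 ]
diam mm [np.float64(36.10215335389329), np.float64(36.61548788228078)] [np.float64(51.741365622463185), np.float64(66.97650576290376)]
```

View pics/z_w.png

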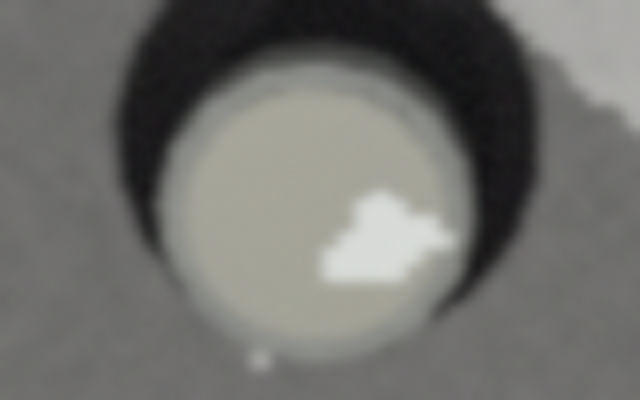

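View pics/z_s.png

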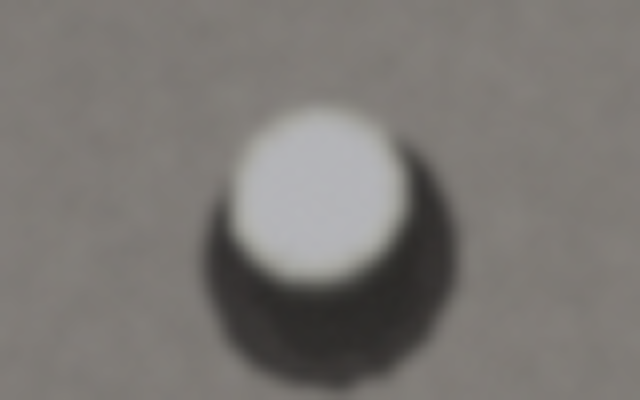

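View pics/z_w0.png

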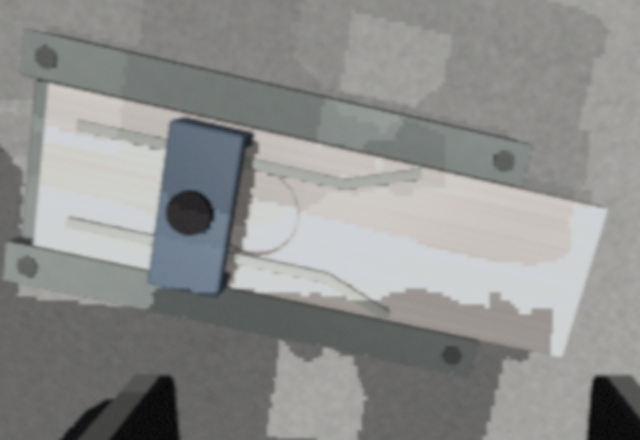

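View pics/z_sc.png

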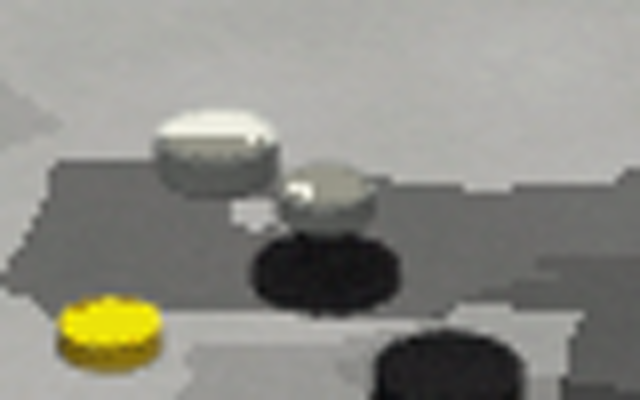

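```bash
python3 - <<'E'
from h import *
w=load('wrist0')
P=lambda u,v,z=.04: onz(w,130+u/2,60+v/2,z)[:2]
ends=[P(78,124,.043),P(68,220,.043)];k=[P(341,185,.043),P(326,274,.043)];f=[P(420,173,.043),P(388,309,.043)]
E,K,F=[np.mean(a,0) for a in (ends,k,f)]
print(E.round(4),K.round(4),F.round(4),np.linalg.norm(E-K),np.linalg.norm(F-K),np.linalg.norm(ends[0]-ends[1]),np.linalg.norm(k[0]-k[1]),np.linalg.norm(f[0]-f[1]))
for a in (0,1): d=ends[a]-k[a];print(np.degrees(np.arctan2(d[1],d[0])))
sc=[P(46,56),P(28,266),P(503,160),P(452,354)]
for a,b in((0,2),(1,3)): d=sc[a]-sc[b];print('screw',np.degrees(np.arctan2(d[1],d[0])),np.linalg.norm(d))
print('screw mid',(sc[0]+sc[1])/2,(sc[2]+sc[3])/2)
ax=(sc[0]+sc[1])/2-(sc[2]+sc[3])/2;print(np.degrees(np.arctan2(ax[1],ax[0])))
for n,z,uv in [('far corners',.04,(25,30)),('',.04,(5,278)),('entry body',.04,(530,147)),('',.04,(475,370)),('plate',.04,(607,208)),('',.04,(562,355)),('pocket rim',.04,(299,215)),('cap',.072,(188,207)),('head near edge',.066,(246,135)),('',.066,(219,290)),('pit',.04,(270,175)),('',.04,(255,253))]: print(n,P(*uv,z).round(4))
# meter frame with rails: origin
u=ax/np.linalg.norm(ax);n=np.array([-u[1],u[0]])
O=K+u*.035
for nm,p in [('E',E),('K',K),('F',F)]+[(x,P(*uv,z)) for x,uv,z in [('rim',(299,215),.04),('cap',(188,207),.072),('hd1',(246,135),.066),('hd2',(219,290),.066),('plate1',(607,208),.04),('plate2',(562,355),.04),('b1',(530,147),.04),('b2',(475,370),.04),('farA',(25,30),.04),('farB',(5,278),.04)]]: d=p-O;print(nm,(d@u*1e3).round(1),(d@n*1e3).round(1))
print('O',O,'u',u,np.degrees(np.arctan2(u[1],u[0])),'entry',O-u*.09)
E
```

```text
[0.4737 0.0264] [ 0.5996 -0.0018] [ 0.6344 -0.0081] 0.1289633491994509 0.035401528247653524 0.047500815010848116 0.04564052219069911 0.07090125050335624
166.96128905983514
167.8032407567148
screw 167.47827507548678 0.2216326884546147
screw 167.65634968980888 0.22153764287736782
screw mid [0.45507938 0.02975828] [ 0.67146801 -0.01794736]
167.56729328703497
far corners [0.4578 0.0921]
 [ 0.4315 -0.0274]
entry body [0.6952 0.0388]
 [ 0.6729 -0.0774]
plate [0.7351 0.009 ]
 [ 0.7182 -0.0689]
pocket rim [0.5824 0.0053]
cap [0.5368 0.0146]
head near edge [0.5632 0.046 ]
 [ 0.5468 -0.0259]
pit [0.5688 0.0251]
 [ 0.5596 -0.0141]
E 94.0 -0.4
K -35.0 0.0
F -70.4 -1.3
rim -16.7 -3.2
cap 29.9 -2.5
hd1 10.8 -38.8
hd2 11.4 34.9
plate1 -165.0 -39.7
plate2 -165.3 40.0
b1 -119.7 -60.2
b2 -122.9 58.1
farA 123.6 -61.1
farB 123.7 61.2
O [0.56539298 0.00575708] u [-0.97654954  0.21529282] 167.56729328703497 entry [ 0.65328244 -0.01361928]
```

servo_tool(increments=[{"travel":[-32.5,-17.5,0],"hand":0,"yaw":0},{"travel":[0,0,10],"hand":0,"yaw":-7.77},{"travel":[0,0,10],"hand":0,"yaw":-7.77},{"travel":[0,0,10],"hand":0,"yaw":-7.77},{"travel":[0,0,10],"hand":0,"yaw":-7.77},{"travel":[0,0,10],"hand":0,"yaw":-7.77},{"travel":[0,0,10],"hand":0,"yaw":-7.77},{"travel":[0,0,10],"hand":0,"yaw":-7.77},{"travel":[0,0,10],"hand":0,"yaw":-7.77},{"travel":[0,0,10],"hand":0,"yaw":-7.77},{"travel":[0,0,10],"hand":0,"yaw":-7.77},{"travel":[0,0,0],"hand":0,"yaw":0},{"travel":[0,0,0],"hand":0,"yaw":0}])

```text
t: 2.75
tcp_pos: [0.4461, -0.3374, 0.1314]
tool_rot: [0.108, 0.994, 0.0, -0.0]
force: [0.4, 0.3, -0.7]
finger_gap: 0.996
```

```bash
python3 - <<'E'
from h import *
s=snap('wrist','wrist2');q=manip.sense();print(q['q'],q['tcp_pos'])
from scipy.spatial.transform import Rotation as Ro
X=Ro.from_quat(q['tool_rot']).as_matrix();print(X.round(4),np.degrees(np.arctan2(X[1,0],X[0,0])))
print(proj(s,[.445,-.339,.042]))
E
```

```text
[-8.47781882e-01  5.77066107e-01  1.68923277e+00  1.10611776e-04
  8.74741619e-01 -2.20305995e+00] [ 0.4462059  -0.33786326  0.13169505]
[[-9.769e-01  2.139e-01  4.000e-04]
 [ 2.139e-01  9.769e-01 -4.000e-04]
 [-5.000e-04 -3.000e-04 -1.000e+00]] 167.64765480572697
[319.03174186 199.72461459]
```

View pics/wrist2.png

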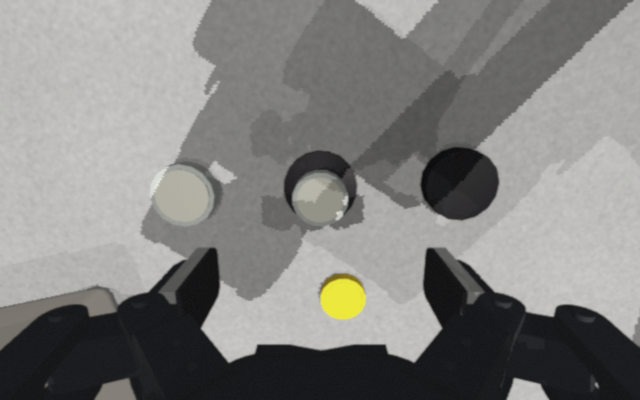

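The disc is at (320,198), midway between the fingers and within 2 px of where it was predicted. I'll check its height from the two wrist positions before going down.

```bash
python3 - <<'E'
from h import *
w1=load('wrist1');w2=load('wrist2')
im=w2['pixels'][170:230,280:360];cv2.imwrite('pics/z2.png',cv2.resize(im,None,fx=8,fy=8,interpolation=2))
for a in [(304.5,204.7)]:
  for b in [(320,199),(319.5,199.5)]: p,g=tri(ray(w1,*a),ray(w2,*b));print(p.round(4),g.round(4),onz(w2,*b,.042).round(4))
E
```

```text
[ 0.445  -0.3387  0.0422] 0.0013 [ 0.4446 -0.3382  0.042 ]
[ 0.4451 -0.3389  0.0421] 0.0008 [ 0.4449 -0.3386  0.042 ]
```

View pics/z2.png

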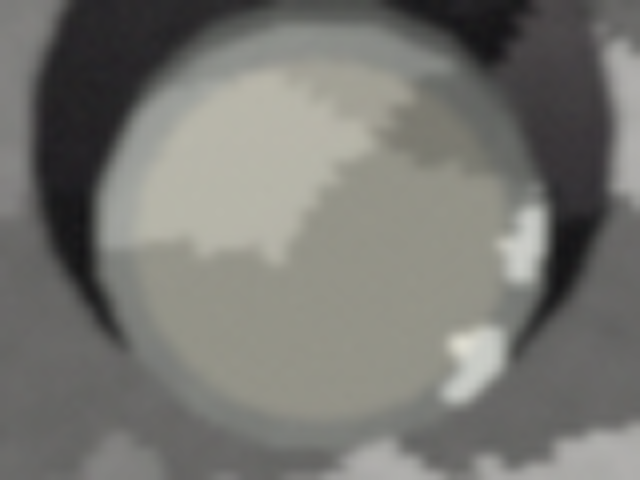

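servo_tool(increments=[{"travel":[1,-1,15],"hand":0,"yaw":0},{"travel":[0,0,15],"hand":0,"yaw":0},{"travel":[0,0,15],"hand":0,"yaw":0},{"travel":[0,0,15],"hand":0,"yaw":0},{"travel":[0,0,10],"hand":0.15,"yaw":0},{"travel":[0,0,10],"hand":0.25,"yaw":0},{"travel":[0,0,10],"hand":0.25,"yaw":0},{"travel":[0,0,10],"hand":0.3,"yaw":0},{"travel":[0,0,0],"hand":0.3,"yaw":0},{"travel":[0,0,0],"hand":0.3,"yaw":0}], newtons=20)

```text
t: 3.8
tcp_pos: [0.4442, -0.3392, 0.0311]
tool_rot: [0.107, 0.994, 0.0, -0.0]
force: [-0.1, 0.2, 0.5]
finger_gap: 0.703
```

```bash
python3 - <<'E'
from h import *
s=snap('wrist','wrist3');snap('scene','scene3');snap('side','side3');q=manip.sense();print(q['tcp_pos'],q['force'],q['finger_gap'])
c=load('side3')['pixels'][270:370,220:380];cv2.imwrite('pics/z3.png',cv2.resize(c,None,fx=5,fy=5,interpolation=2))
E
```

```text
[ 0.44453034 -0.33956724  0.03176458] [-1.19611521 -0.00439686 -0.45136465] 0.7006927707889985
```

View pics/wrist3.png

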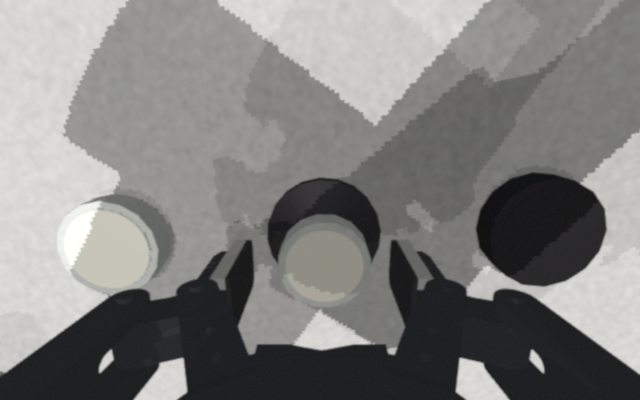

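View pics/z3.png

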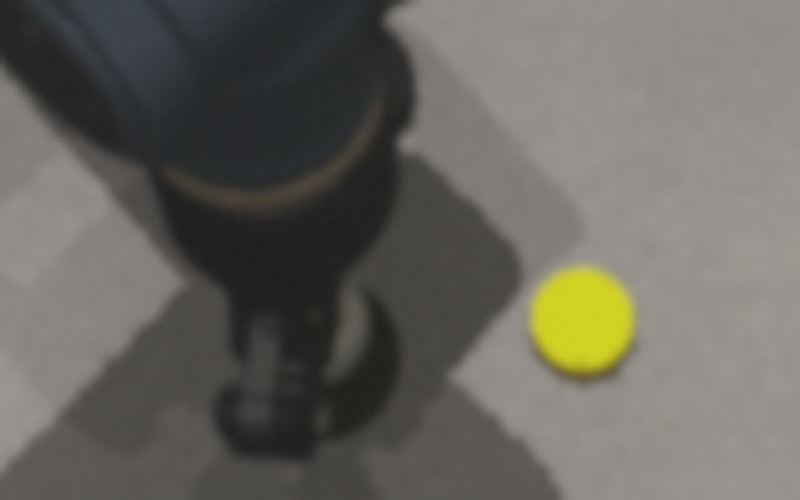

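servo_tool(increments=[{"travel":[0,0,0],"hand":0.6,"yaw":0},{"travel":[0,0,0],"hand":0.8,"yaw":0},{"travel":[0,0,0],"hand":0.8,"yaw":0},{"travel":[0,0,0],"hand":0.8,"yaw":0},{"travel":[0,0,0],"hand":0.8,"yaw":0}], newtons=25)

```text
t: 4.45
tcp_pos: [0.4445, -0.3394, 0.0319]
tool_rot: [0.107, 0.994, -0.0, 0.0]
force: [-0.3, 0.9, 5.5]
finger_gap: 0.449
```

```bash
python3 - <<'E'
from h import *
s=snap('wrist','wrist4');q=manip.sense();print(q['tcp_pos'],q['force'],q['finger_gap'])
E
```

```text
[ 0.44447322 -0.33941052  0.03193251] [-0.26128213  0.0141771   5.72345366] 0.44913407601837946
```

View pics/wrist4.png

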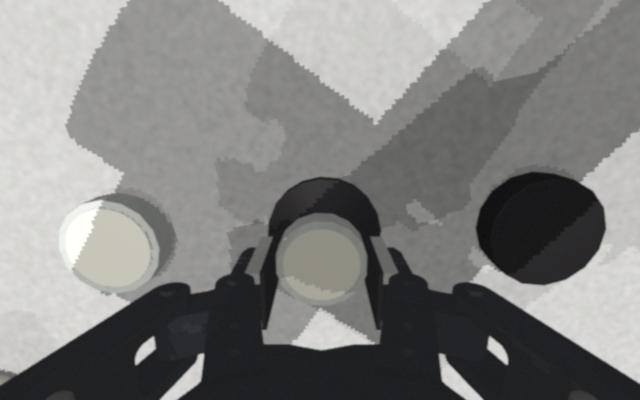

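servo_tool(increments=[{"travel":[0,0,-5],"hand":0.8,"yaw":0},{"travel":[0,0,-15],"hand":0.8,"yaw":0},{"travel":[0,0,-25],"hand":0.8,"yaw":0},{"travel":[0,0,-30],"hand":0.8,"yaw":0},{"travel":[0,0,-25],"hand":0.8,"yaw":0},{"travel":[0,0,0],"hand":0.8,"yaw":0},{"travel":[0,0,0],"hand":0.8,"yaw":0}])

```text
t: 5.2
tcp_pos: [0.4442, -0.3391, 0.1315]
tool_rot: [0.107, 0.994, -0.0, 0.0]
force: [0.9, 1.0, -0.4]
finger_gap: 0.451
```

```bash
python3 - <<'E'
from h import *
s=snap('wrist','wrist5');snap('scene','scene5');snap('side','side5');q=manip.sense();print(q['tcp_pos'],q['force'],q['finger_gap'])
c=load('scene5')['pixels'][100:200,240:400];cv2.imwrite('pics/z5.png',cv2.resize(c,None,fx=5,fy=5,interpolation=2))
E
```

```text
[ 0.44350538 -0.33836613  0.12992606] [ 0.16057826 -0.36234332 -0.13561626] 0.45621790110539434
```

View pics/wrist5.png

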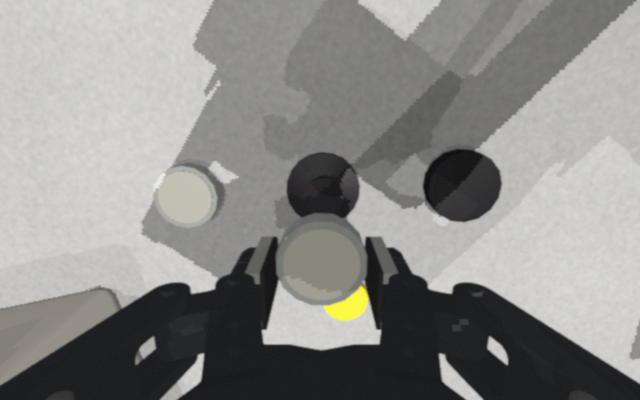

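View pics/z5.png

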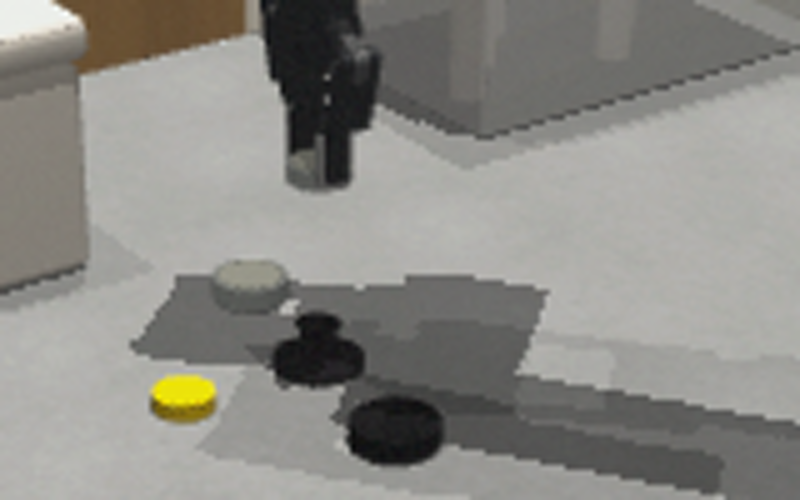

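The disc is held level between the pads and the stand is empty. Now I'll carry it to the entry end.

servo_tool(increments=[{"travel":[-6,16,0],"hand":0.8,"yaw":0},{"travel":[-13,35,0],"hand":0.8,"yaw":0},{"travel":[-13,35,0],"hand":0.8,"yaw":0},{"travel":[-13,35,0],"hand":0.8,"yaw":0},{"travel":[-13,35,0],"hand":0.8,"yaw":0},{"travel":[-13,35,0],"hand":0.8,"yaw":0},{"travel":[-13,35,0],"hand":0.8,"yaw":0},{"travel":[-13,35,0],"hand":0.8,"yaw":0},{"travel":[-13,35,0],"hand":0.8,"yaw":0},{"travel":[-13,35,0],"hand":0.8,"yaw":0},{"travel":[-11,32,0],"hand":0.8,"yaw":0},{"travel":[0,0,0],"hand":0.8,"yaw":0},{"travel":[0,0,0],"hand":0.8,"yaw":0},{"travel":[0,0,0],"hand":0.8,"yaw":0}])

```text
t: 6.75
tcp_pos: [0.6514, -0.0137, 0.1301]
tool_rot: [0.107, 0.994, -0.0, -0.001]
force: [0.4, -0.4, 0.0]
finger_gap: 0.45
```

```bash
python3 - <<'E'
from h import *
s=snap('wrist','wrist6');snap('scene','scene6');snap('side','side6');q=manip.sense();print(q['tcp_pos'],q['force'],q['finger_gap'])
from scipy.spatial.transform import Rotation as Ro
X=Ro.from_quat(q['tool_rot']).as_matrix();print(np.degrees(np.arctan2(X[1,0],X[0,0])))
O=np.array([.56539,.00576]);u=np.array([-.97655,.21529]);n=np.array([-u[1],u[0]])
d=q['tcp_pos'][:2]-O;print(d@u*1e3,d@n*1e3)
im=s['pixels'].copy()
for x,y in [(-35,21.5),(-35,-21.5),(95,21.5),(95,-21.5),(-70,34),(-70,-34),(-120,62),(-120,-62),(-120,0),(125,0),(-90,0),(-15,0)]:
    p=proj(s,[*(O+u*x/1e3+n*y/1e3),.04]);cv2.circle(im,tuple(int(round(a)) for a in p),2,(0,0,255),-1)
cv2.imwrite('pics/w6o.png',im)
E
```

```text
[ 0.65187704 -0.01434854  0.13100515] [-0.01429316 -0.32737439 -0.60814767] 0.45223276921144334
167.6009852350801
-88.78808775397216 1.0171990235447446
```

View pics/w6o.png

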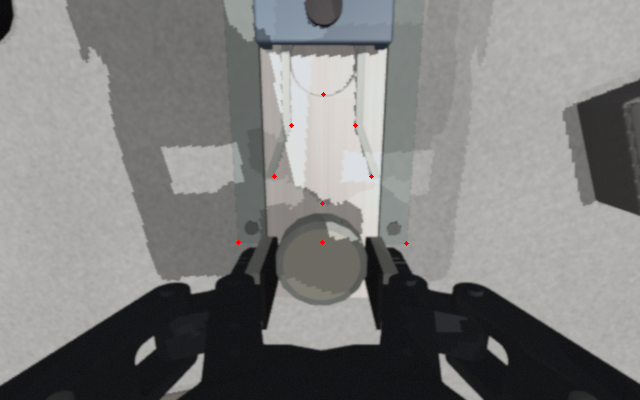

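The meter model lines up with the picture: the rail kinks are at (291,125) and (355,125), and the pocket's near rim is at (323,95), so its centre is near x = +6. Now I'll lower the disc onto the plate.

servo_tool(increments=[{"travel":[0,-1,20],"hand":0.8,"yaw":0},{"travel":[0,0,25],"hand":0.8,"yaw":0},{"travel":[0,0,20],"hand":0.8,"yaw":0},{"travel":[0,0,12],"hand":0.8,"yaw":0},{"travel":[0,0,6],"hand":0.8,"yaw":0},{"travel":[0,0,1],"hand":0.8,"yaw":0},{"travel":[0,0,1],"hand":0.8,"yaw":0},{"travel":[0,0,0],"hand":0.8,"yaw":0},{"travel":[0,0,0],"hand":0.8,"yaw":0}])

```text
t: 7.8
tcp_pos: [0.6529, -0.0141, 0.0472]
tool_rot: [0.107, 0.994, -0.0, 0.001]
force: [0.3, 0.7, -0.5]
finger_gap: 0.451
```

servo_tool(increments=[{"travel":[0,0,1],"hand":0.8,"yaw":0},{"travel":[0,0,1],"hand":0.8,"yaw":0},{"travel":[0,0,1],"hand":0.8,"yaw":0},{"travel":[0,0,0],"hand":0.8,"yaw":0}])

```text
t: 8.2
tcp_pos: [0.6522, -0.014, 0.0431]
tool_rot: [0.107, 0.994, 0.0, -0.0]
force: [0.2, -0.3, -1.0]
finger_gap: 0.446
```

servo_tool(increments=[{"travel":[0,0,0.5],"hand":0.8,"yaw":0},{"travel":[0,0,0.5],"hand":0.8,"yaw":0},{"travel":[0,0,0],"hand":0.8,"yaw":0}])

```text
t: 8.5
tcp_pos: [0.6523, -0.0141, 0.0422]
tool_rot: [0.107, 0.994, 0.0, -0.0]
force: [-0.3, -0.7, -0.2]
finger_gap: 0.453
```

servo_tool(increments=[{"travel":[0,0,0.5],"hand":0.8,"yaw":0},{"travel":[0,0,0.3],"hand":0.8,"yaw":0},{"travel":[0,0,0],"hand":0.8,"yaw":0}])

```text
t: 8.8
tcp_pos: [0.6524, -0.0141, 0.042]
tool_rot: [0.107, 0.994, -0.0, 0.0]
force: [-0.9, -0.3, 2.9]
finger_gap: 0.45
```

```bash
python3 - <<'E'
from h import *
q=manip.sense();print(q['tcp_pos'],q['force'],q['finger_gap'])
c=snap('scene','scene7')['pixels'][160:270,250:420];cv2.imwrite('pics/z7.png',cv2.resize(c,None,fx=4.7,fy=4.7,interpolation=2))
E
```

```text
[ 0.65237843 -0.01410101  0.04197649] [-0.90734788 -0.26572202  2.89873944] 0.45002840778256636
```

View pics/z7.png

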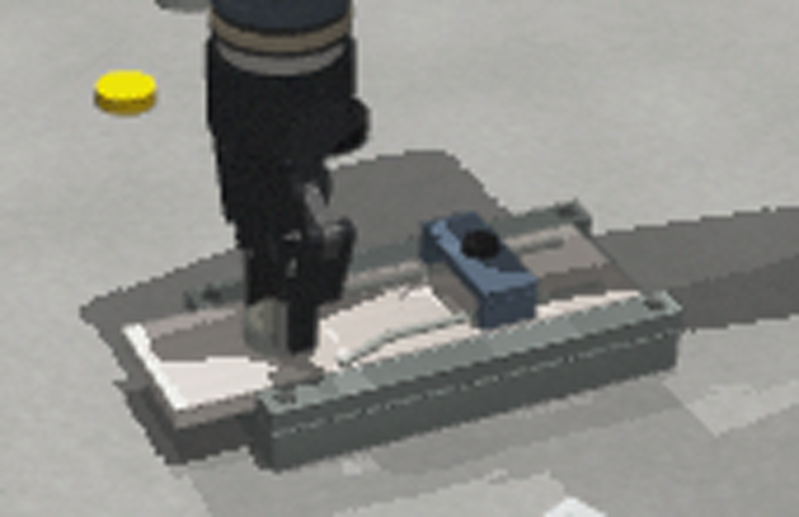

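servo_tool(increments=[{"travel":[0,0,0],"hand":0.5,"yaw":0},{"travel":[0,0,0],"hand":0.4,"yaw":0},{"travel":[0,0,0],"hand":0.25,"yaw":0},{"travel":[0,0,0],"hand":0.25,"yaw":0},{"travel":[0,0,-2],"hand":0.25,"yaw":0},{"travel":[0,0,0],"hand":0.25,"yaw":0}])

```text
t: 9.45
tcp_pos: [0.6526, -0.0141, 0.0437]
tool_rot: [0.107, 0.994, -0.0, 0.0]
force: [0.6, 0.5, 0.5]
finger_gap: 0.75
```

```bash
python3 - <<'E'
from h import *
s=snap('wrist','wrist8');q=manip.sense();print(q['tcp_pos'],q['force'],q['finger_gap'])
E
```

```text
[ 0.65248829 -0.01411321  0.04369162] [-0.54913408  0.07094092 -0.32019415] 0.7488636692927714
```

View pics/wrist8.png

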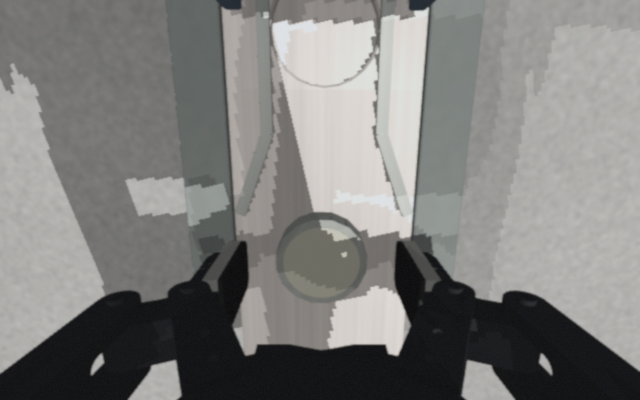

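The disc lies free and on the centre line at (322,258), with the pocket rim's lower edge at (324,86). I'll back off behind it and narrow the fingers into a cradle.

servo_tool(increments=[{"travel":[-10,0,0],"hand":0.25,"yaw":0},{"travel":[-15,0,0],"hand":0.25,"yaw":0},{"travel":[-15,0,0],"hand":0.25,"yaw":0},{"travel":[-7,0,0],"hand":0.5,"yaw":0},{"travel":[0,0,0],"hand":0.8,"yaw":0},{"travel":[0,0,0],"hand":0.82,"yaw":0},{"travel":[0,0,0],"hand":0.82,"yaw":0},{"travel":[0,0,0],"hand":0.82,"yaw":0}])

```text
t: 10.3
tcp_pos: [0.6975, -0.0239, 0.0434]
tool_rot: [0.107, 0.994, 0.0, -0.001]
force: [-0.6, 0.6, -0.4]
finger_gap: 0.179
```

```bash
python3 - <<'E'
from h import *
s8=load('wrist8');O=np.array([.56539,.00576]);u=np.array([-.97655,.21529]);n=np.array([-u[1],u[0]])
for uv,z in [((324,86.5),.04),((322,258),.052),((271,135),.04),((381,135),.04)]: d=onz(s8,*uv,z)[:2]-O;print(uv,(d@u*1e3).round(1),(d@n*1e3).round(1))
s=snap('wrist','wrist9');q=manip.sense();print(q['tcp_pos'],q['force'],q['finger_gap']);d=q['tcp_pos'][:2]-O;print(d@u*1e3,d@n*1e3)
c=snap('scene','scene9')['pixels'][160:270,250:420];cv2.imwrite('pics/z9.png',cv2.resize(c,None,fx=4.7,fy=4.7,interpolation=2))
E
```

```text
(324, 86.5) -16.3 -0.0
(322, 258) -87.7 0.5
(271, 135) -36.2 22.5
(381, 135) -36.0 -24.5
[ 0.69767239 -0.02390859  0.04346982] [-0.53733883 -0.90874514  0.07414565] 0.18180409299937386
-135.5677217007329 0.4937838679999485
```

View pics/wrist9.png

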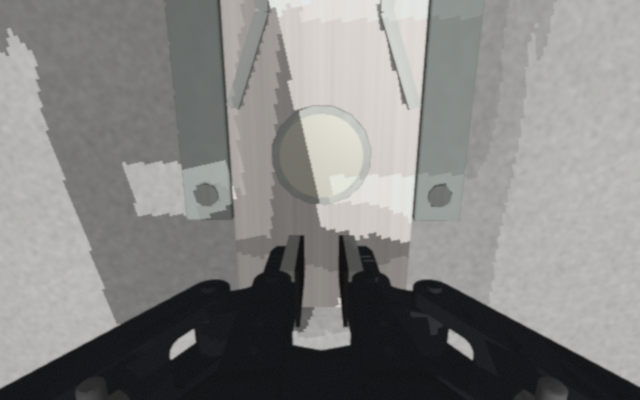

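View pics/z9.png

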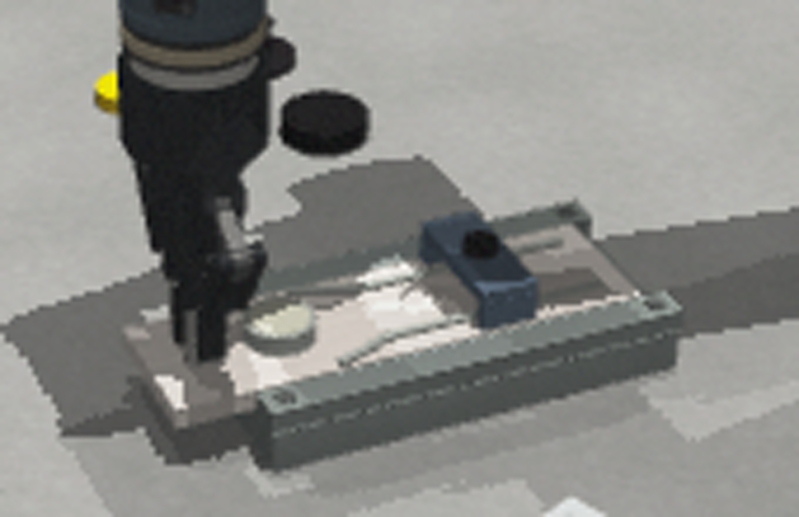

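The pocket centre should be at about x = +5. I'll push in stages at moderate speed and watch the force.

servo_tool(increments=[{"travel":[7,0.5,0],"hand":0.82,"yaw":0},{"travel":[6,0,0],"hand":0.82,"yaw":0},{"travel":[3,0,0],"hand":0.82,"yaw":0},{"travel":[3,0,0],"hand":0.82,"yaw":0},{"travel":[3,0,0],"hand":0.82,"yaw":0},{"travel":[4,0,0],"hand":0.82,"yaw":0},{"travel":[4,0,0],"hand":0.82,"yaw":0},{"travel":[4,0,0],"hand":0.82,"yaw":0}])

```text
t: 11.2
tcp_pos: [0.6649, -0.0163, 0.0436]
tool_rot: [0.107, 0.994, -0.0, 0.0]
force: [0.5, -0.8, 0.5]
finger_gap: 0.181
```

```bash
cat > st.py <<'E'
from h import *
import sys
O=np.array([.56539,.00576]);u=np.array([-.97655,.21529]);n=np.array([-u[1],u[0]])
f=sys.argv[1];s=snap('wrist',f);q=manip.sense();print(q['t'],q['tcp_pos'].round(4),q['force'].round(2),'along',(q['force'][:2]@u).round(2),q['finger_gap']);d=q['tcp_pos'][:2]-O;print((d@u*1e3).round(1),(d@n*1e3).round(1))
E
python3 st.py wrist10
```

```text
11.25 [ 0.664  -0.0161  0.0435] [-0.24  1.11  0.41] along 0.47 0.17681317336301924
-101.0 0.1
```

View pics/wrist10.png

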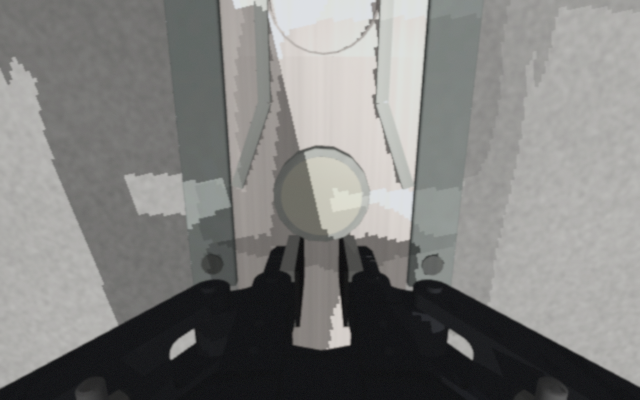

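The disc is cradled at (322,193) and moving straight ahead.

servo_tool(increments=[{"travel":[4,0,0],"hand":0.82,"yaw":0},{"travel":[4,0,0],"hand":0.82,"yaw":0},{"travel":[4,0,0],"hand":0.82,"yaw":0},{"travel":[4,0,0],"hand":0.82,"yaw":0},{"travel":[4,0,0],"hand":0.82,"yaw":0},{"travel":[4,0,0],"hand":0.82,"yaw":0},{"travel":[4,0,0],"hand":0.82,"yaw":0},{"travel":[4,0,0],"hand":0.82,"yaw":0},{"travel":[4,0,0],"hand":0.82,"yaw":0},{"travel":[4,0,0],"hand":0.82,"yaw":0}])

```text
t: 12.25
tcp_pos: [0.6258, -0.0078, 0.0435]
tool_rot: [0.107, 0.994, 0.0, 0.0]
force: [-0.0, 0.9, -0.6]
finger_gap: 0.18
```

```bash
python3 st.py wrist11
```

```text
12.3 [ 0.6248 -0.0075  0.0434] [-0.44 -0.64 -0.62] along 0.29 0.18214286654109943
-60.9 0.2
```

View pics/wrist11.png

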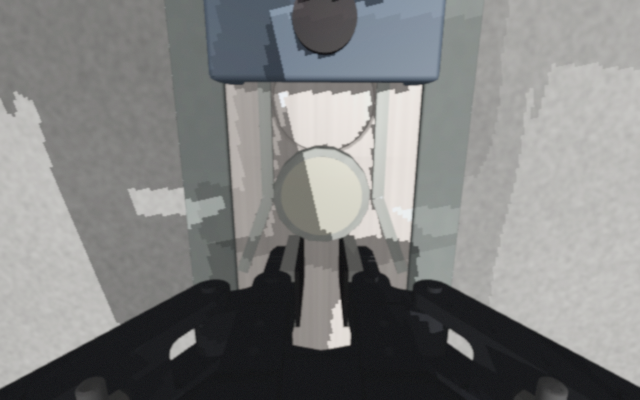

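servo_tool(increments=[{"travel":[2,0,0],"hand":0.82,"yaw":0},{"travel":[2,0,0],"hand":0.82,"yaw":0},{"travel":[2,0,0],"hand":0.82,"yaw":0},{"travel":[2,0,0],"hand":0.82,"yaw":0},{"travel":[2,0,0],"hand":0.82,"yaw":0},{"travel":[2,0,0],"hand":0.82,"yaw":0},{"travel":[2,0,0],"hand":0.82,"yaw":0},{"travel":[2,0,0],"hand":0.82,"yaw":0},{"travel":[2,0,0],"hand":0.82,"yaw":0},{"travel":[2,0,0],"hand":0.82,"yaw":0},{"travel":[2,0,0],"hand":0.82,"yaw":0},{"travel":[2,0,0],"hand":0.82,"yaw":0}])

```text
t: 13.5
tcp_pos: [0.6025, -0.0027, 0.0435]
tool_rot: [0.107, 0.994, -0.0, 0.0]
force: [-0.4, 0.0, -0.7]
finger_gap: 0.181
```

```bash
python3 st.py wrist12
```

```text
13.55 [ 0.602  -0.0026  0.0435] [-0.54  0.54 -0.21] along 0.65 0.18018051642575172
-37.6 0.3
```

View pics/wrist12.png

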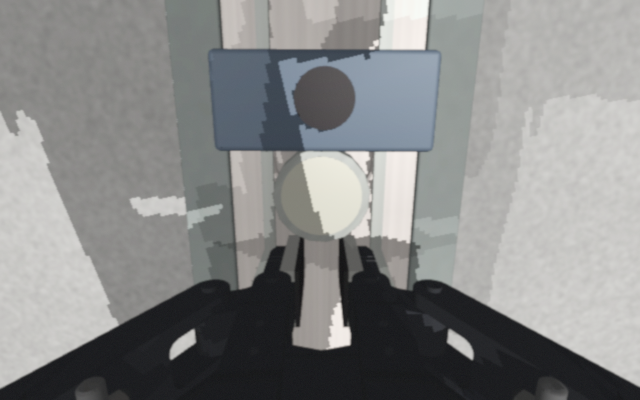

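servo_tool(increments=[{"travel":[1.2,0,0],"hand":0.82,"yaw":0},{"travel":[1.2,0,0],"hand":0.82,"yaw":0},{"travel":[1.2,0,0],"hand":0.82,"yaw":0},{"travel":[1.2,0,0],"hand":0.82,"yaw":0},{"travel":[1.2,0,0],"hand":0.82,"yaw":0},{"travel":[1,0,0],"hand":0.82,"yaw":0},{"travel":[1,0,0],"hand":0.82,"yaw":0}])

```text
t: 14.25
tcp_pos: [0.5947, -0.001, 0.0435]
tool_rot: [0.107, 0.994, -0.0, 0.0]
force: [0.7, 0.3, 0.7]
finger_gap: 0.181
```

servo_tool(increments=[{"travel":[0.8,0,0],"hand":0.82,"yaw":0},{"travel":[0.8,0,0],"hand":0.82,"yaw":0}])

```text
t: 14.45
tcp_pos: [0.5929, -0.0006, 0.0434]
tool_rot: [0.107, 0.994, 0.0, -0.0]
force: [-0.2, -0.8, -0.2]
finger_gap: 0.181
```

```bash
python3 st.py wrist13
```

```text
14.5 [ 0.5928 -0.0006  0.0434] [0.24 0.49 0.93] along -0.13 0.18099324873287748
-28.1 0.3
```

View pics/wrist13.png

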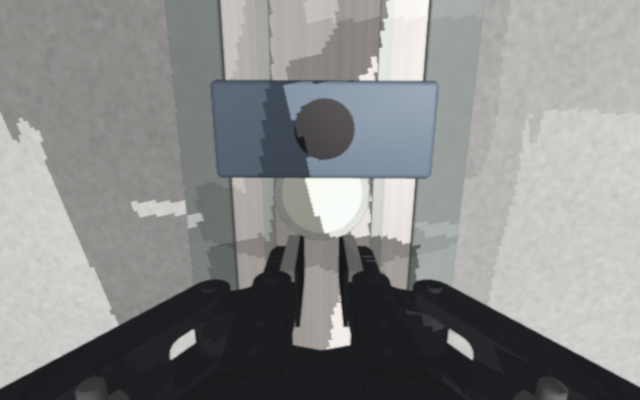

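Not dropped yet: the disc is at about x = +1. I'll continue in small, separately checked steps.

servo_tool(increments=[{"travel":[0.7,0,0],"hand":0.82,"yaw":0},{"travel":[0.7,0,0],"hand":0.82,"yaw":0}])

```text
t: 14.7
tcp_pos: [0.5918, -0.0004, 0.0435]
tool_rot: [0.107, 0.994, 0.0, 0.0]
force: [1.1, -0.1, -0.2]
finger_gap: 0.182
```

servo_tool(increments=[{"travel":[0.7,0,0],"hand":0.82,"yaw":0},{"travel":[0.7,0,0],"hand":0.82,"yaw":0}])

```text
t: 14.9
tcp_pos: [0.5904, -0.0001, 0.0435]
tool_rot: [0.107, 0.994, 0.0, -0.0]
force: [0.0, 0.1, 0.1]
finger_gap: 0.179
```

```bash
python3 st.py wrist14
```

```text
14.95 [ 0.5903 -0.      0.0435] [-0.88 -0.36 -0.16] along 0.78 0.1823596811566801
-25.5 0.3
```

View pics/wrist14.png

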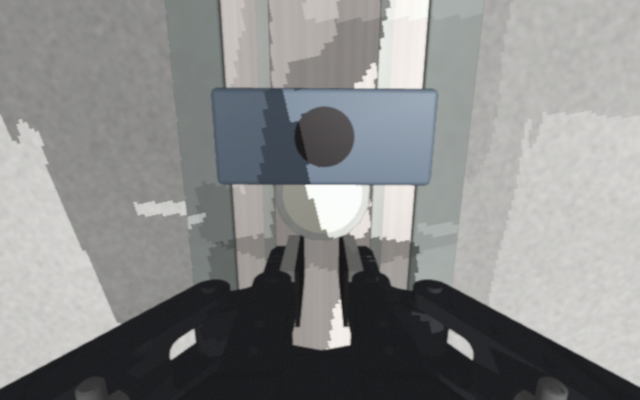

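servo_tool(increments=[{"travel":[0.6,0,0],"hand":0.82,"yaw":0},{"travel":[0.6,0,0],"hand":0.82,"yaw":0}])

```text
t: 15.15
tcp_pos: [0.5893, 0.0002, 0.0435]
tool_rot: [0.107, 0.994, -0.0, 0.0]
force: [-0.4, 0.2, 0.1]
finger_gap: 0.179
```

servo_tool(increments=[{"travel":[0.6,0,0],"hand":0.82,"yaw":0},{"travel":[0,0,0],"hand":0.82,"yaw":0}])

```text
t: 15.35
tcp_pos: [0.5886, 0.0003, 0.0435]
tool_rot: [0.107, 0.994, 0.0, -0.0]
force: [0.0, 0.5, 0.0]
finger_gap: 0.184
```

```bash
python3 st.py wrist15
```

```text
15.4 [5.887e-01 3.000e-04 4.350e-02] [-0.16 -0.47  0.2 ] along 0.06 0.18298573121799067
-23.9 0.3
```

View pics/wrist15.png

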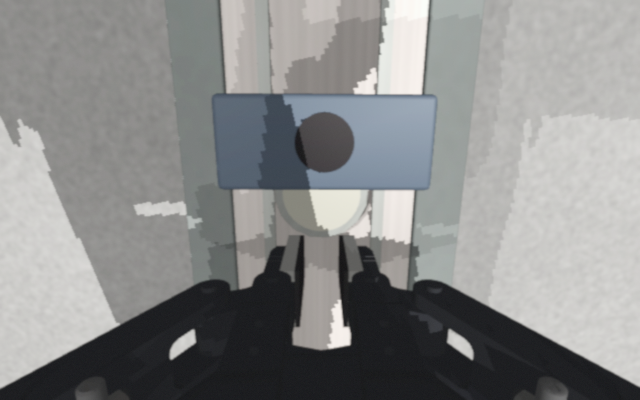

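```bash
python3 - <<'E'
from h import *
r=[cv2.resize(load(f'wrist{i}')['pixels'][170:260,260:390],None,fx=3,fy=3,interpolation=2) for i in (13,14,15)]
cv2.imwrite('pics/cmp.png',np.vstack([np.hstack(r[:2]),np.hstack([r[2],r[2]*0])]))
E
```

```text
(no output)
```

View pics/cmp.png

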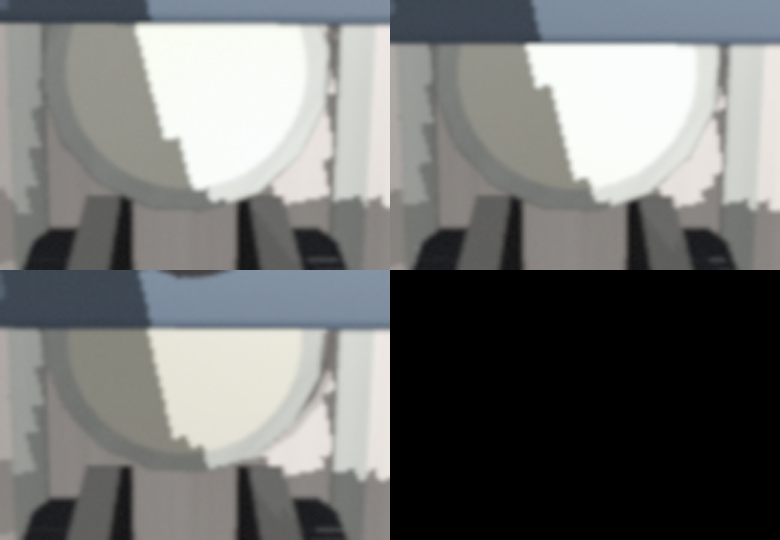

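Frames 13 and 14 show the face brightened, which means it was tilting. In frame 15 it is back to the level shade, so it has probably dropped. I'll back off and check.

servo_tool(increments=[{"travel":[-3,0,0],"hand":0.82,"yaw":0},{"travel":[-8,0,0],"hand":0.82,"yaw":0},{"travel":[-10,0,0],"hand":0.82,"yaw":0},{"travel":[0,0,0],"hand":0.82,"yaw":0}])

```text
t: 15.8
tcp_pos: [0.612, -0.0049, 0.0439]
tool_rot: [0.107, 0.994, -0.0, 0.002]
force: [0.9, -0.2, 0.3]
finger_gap: 0.178
```

```bash
python3 st.py wrist16; python3 - <<'E'
from h import *
c=load('wrist16')['pixels'][60:240,230:420];cv2.imwrite('pics/z16.png',cv2.resize(c,None,fx=3.3,fy=3.3,interpolation=2))
c=snap('scene','scene16')['pixels'][190:260,290:400];cv2.imwrite('pics/z16s.png',cv2.resize(c,None,fx=7,fy=7,interpolation=2))
c=snap('side','side16')['pixels'][150:230,250:410];cv2.imwrite('pics/z16d.png',cv2.resize(c,None,fx=5,fy=5,interpolation=2))
E
```

```text
15.85 [ 0.6107 -0.0046  0.0436] [-0.19  0.8   0.05] along 0.36 0.182310349876612
-46.5 0.4
```

View pics/z16.png

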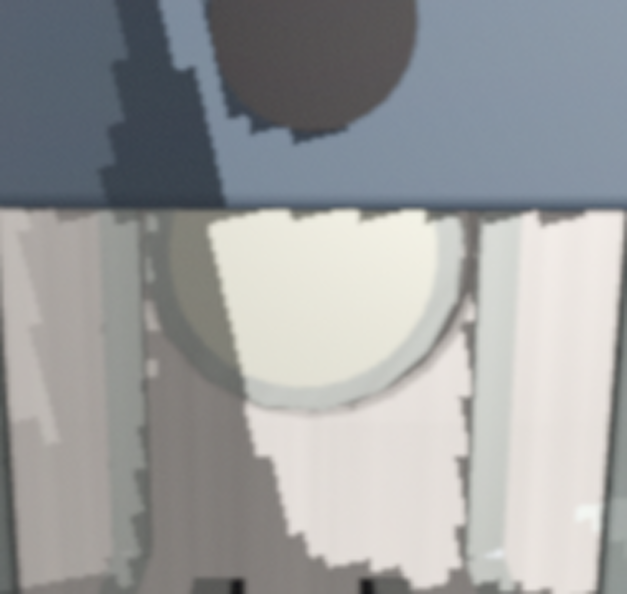

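View pics/z16s.png

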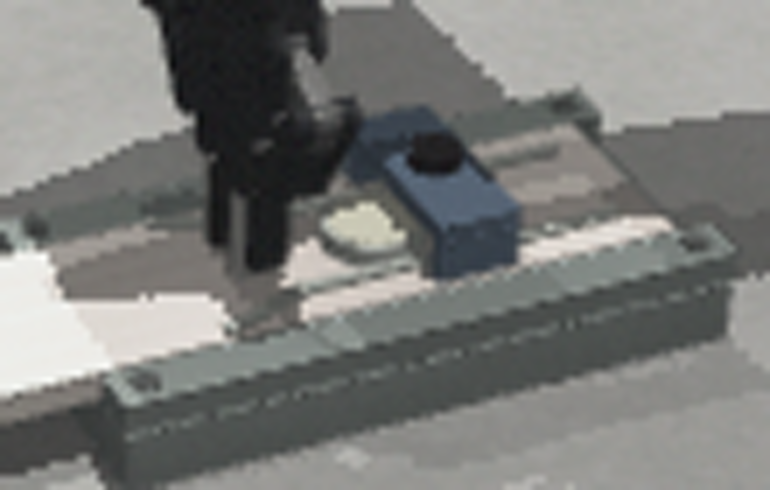

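View pics/z16d.png

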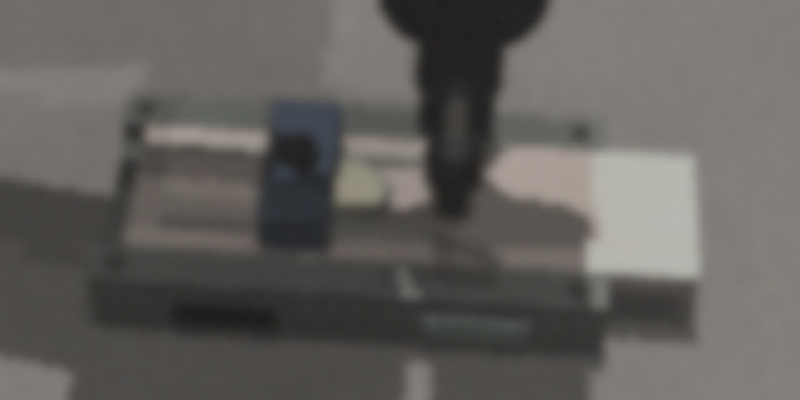

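It looks seated: there is an even thin rim gap, the face is level and only a thin side wall shows. To check its height I'll withdraw along the track and triangulate its rear top edge.

servo_tool(increments=[{"travel":[-20,0,-20],"hand":0.82,"yaw":0},{"travel":[-25,0,-20],"hand":0.82,"yaw":0},{"travel":[-25,0,-15],"hand":0.82,"yaw":0},{"travel":[-15,0,-5],"hand":0.82,"yaw":0},{"travel":[0,0,0],"hand":0.82,"yaw":0},{"travel":[0,0,0],"hand":0.82,"yaw":0}])

```text
t: 16.55
tcp_pos: [0.6908, -0.022, 0.1027]
tool_rot: [0.107, 0.994, 0.0, -0.001]
force: [-0.3, 0.6, -1.3]
finger_gap: 0.18
```

```bash
python3 st.py wrist17; python3 - <<'E'
from h import *
c=load('wrist17')['pixels'][0:150,240:400];cv2.imwrite('pics/z17.png',cv2.resize(c,None,fx=4,fy=4,interpolation=2))
c=snap('scene','scene17')['pixels'][190:260,290:400];cv2.imwrite('pics/z17s.png',cv2.resize(c,None,fx=7,fy=7,interpolation=2))
E
```

```text
16.6 [ 0.6901 -0.0217  0.1024] [-1.18 -0.02 -0.35] along 1.15 0.18202877149371088
-127.8 0.0
```

View pics/z17.png

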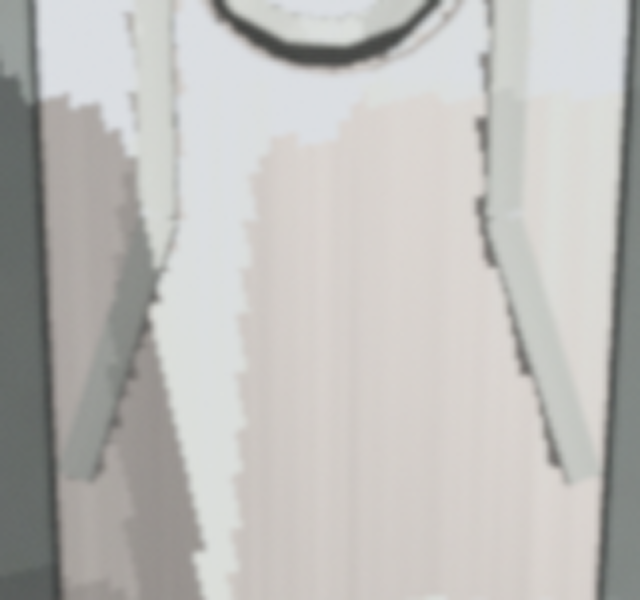

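View pics/z17s.png

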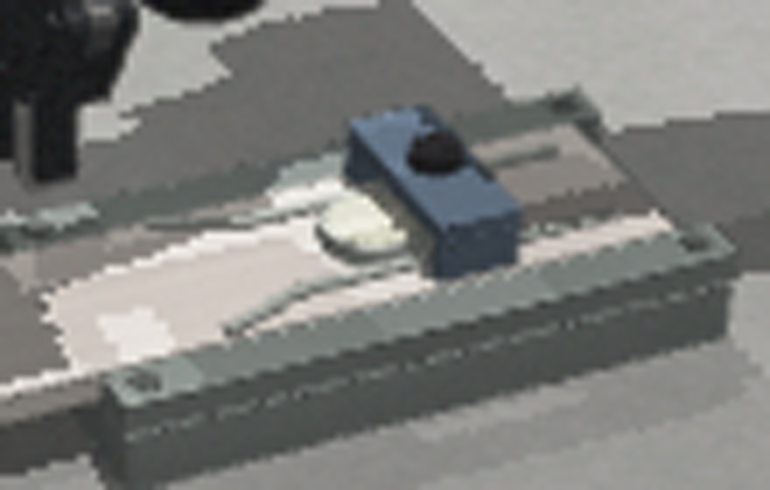

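```bash
python3 - <<'E'
from h import *
O=np.array([.56539,.00576]);u=np.array([-.97655,.21529]);n=np.array([-u[1],u[0]])
a,b=load('wrist16'),load('wrist17')
print(a['pixels'][174:192,322].mean(1).round(),b['pixels'][0:24,321].mean(1).round())
def T(ra,rb):
    p,g=tri(ray(a,322.4,ra),ray(b,321,rb));d=p[:2]-O;print(ra,rb,'z',(p[2]*1e3).round(1),'x',(d@u*1e3).round(1),g.round(4))
for rb in (10,11,12): T(182.5,rb)
T(185,17)
for im,r in ((a,182.5),(b,11)):
  for z in (.04,.046,.052):
    d=onz(im,322 if im is a else 321,r,z)[:2]-O;print(z,(d@u*1e3).round(1))
im=b['pixels'][0:40,280:370];cv2.imwrite('pics/z17b.png',cv2.resize(im,None,fx=8,fy=8,interpolation=2))
E
```

```text
[220. 220. 216. 205. 199. 198. 198. 198. 197. 192. 194. 200. 210. 221.
 223. 223. 223. 222.] [222. 222. 221. 218. 210. 215. 220. 220. 220. 217. 194. 135.  82.  74.
  73.  81. 124. 176. 203. 218. 222. 222. 222. 222.]
182.5 10 z 46.7 x -13.8 0.0006
182.5 11 z 45.7 x -14.1 0.0006
182.5 12 z 44.7 x -14.3 0.0006
185 17 z 41.8 x -16.1 0.0006
0.04 -15.4
0.046 -14.0
0.052 -12.6
0.04 -12.7
0.046 -14.2
0.052 -15.6
```

View pics/z17b.png

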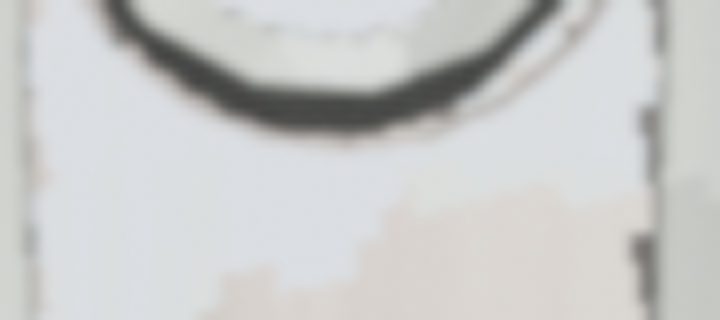

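The rear top edge triangulates to z = 46 mm at x = -14. That is 6 mm proud with the centre at about +6 mm, so the disc is down in the pocket. The gripper is clear, so I'm handing in.

```bash
python3 -c "
from station import manip
print(manip.sign_off())"
```

```text
the job is handed in; nothing more can be done
None
```

The disc is in the meter's pocket, white face up, and released. I handed the job in at about 16.7 s of the 58 s allowed.

I took the smaller white disc off its stand and laid it on the centre line of the entry end. Then I let go and pushed it from behind with the half-closed fingers, under the reading head, until it dropped.

**Last checks:**
- **Seating:** the disc's rear top edge measured 46 mm high from two wrist views, which is the 6 mm proud expected when seated. It puts the disc's centre about 6 mm past the meter's origin, against 5 mm estimated for the pocket.
- **Flatness:** the face brightened as the disc tipped in, then went back to its level shade. The rim gap is visible in the pictures. The front half is hidden under the head, so I judged flatness only from the visible rear half.
- **Forces:** about 1 N in any reading while sliding and about 3 N when laying the disc down. I recognised the drop from the pictures, because the force readings showed no clear stop. I did not push on afterwards.
- **Surroundings:** nothing came near the bottle or the tip box, and the gripper was clear of the meter at hand-in.

One early move call was refused for missing keys, and nothing moved. No check failed.

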